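# Turn the seedling carousel to the pointer

### The arm

A 6-joint arm with a two-finger parallel gripper is mounted at the origin on the work surface. World frame = base frame: x ahead of the robot, y to its left, z up, the work surface at z = 0. Lengths are in m, angles in degrees, forces in N, time in s.
With the tool pointing down it reaches from about 0.325 to 0.925 m from the base axis. Payload 3.1 kg.
Tool frame: the origin (TCP) lies on the centre line of the jaws, within the pads' length; the fingertips stand 14 mm ahead of it and the grasp point (between the pads) lies 5 mm behind it; z points along the fingers, y is the direction in which the jaws open and shut (so a half turn about z gives the same grasp; the last joint's range is limited). The gripper opens to 85 mm and grips with 20 to 120 N. Pads are 22 mm wide; open, the fingers measure 114 mm over their backs; the gripper's body (76 mm by 85 mm) begins 54 mm behind the grasp point. The pads swing forward as they close: fully open they stand 13 mm farther back than shut.
Start: joints at [-79.767, 12.427, 92.441, -0, 75.132, -6.429], TCP at [0.179, -0.599, 0.245] pointing down, gripper open.
Joint ranges: [-157.48, 157.48], [-44.54, 120.13], [17.64, 146.25], [-64.5, 244.5], [7.68, 150.69], [-147.95, 147.95]. Speed limits (degrees/s): [159.86, 159.86, 180, 180, 180, 180].

### API

Orientations are given as [roll, pitch, yaw] about the fixed x, y, z axes, in that order (R = Rz(yaw) Ry(pitch) Rx(roll)).
In Python, from rig import manip, optics, job gives the robot as it stands.
- The arm moves only by the tool jog_arm, never from a script. Its argument "rows" is a list of rows, each an object with "dp": the shift along the tool's x, y, z in m, a list of three; "angular": the turn, a rotation vector about the tool's x, y, z in rad, a list of three. A call has 1 to 8 rows; each row is the pose to reach, as a shift and turn from the pose commanded when the call began, along the tool's axes at that moment; what a row does not reach only later rows make up. A row lasts 1/10 s, in which the tool goes at most 50 mm and 8.59 degrees, less where a joint would pass 70% of its speed; a pose out of reach is approached as far as the arm can. A call with a gripper value outside its range is refused whole. "gripper" is the closure, from 0 (fully open) to 1 (shut), set as the call begins (left out, the last holds). The fingers move at their own pace and stop on an object; the grip force is fixed at half the most. Time passes only in rows, so rows that repeat a pose let the fingers close. It gives the time, the measured TCP pose, the force and the opening at its end, in the units of the state.
- manip.sense(): the state, without advancing time (a new reading comes with each control period).
- optics.grab_frame(name): name is "side" or "top"; returns the picture (400x640x3 uint8, red, green, blue); there is no depth.
- optics.camera_params(name): a dict with "intrinsics" (3x3 intrinsics, pixels), "dist_coeffs" ([k1, k2, p1, p2, k3] as OpenCV has them; the pictures are not rectified), "view" (4x4, takes a point from world to camera coordinates). Camera axes: x right, y up, looking along -z (the intrinsics and any distortion apply to the point x, -y, -z); pixel columns grow to the right and rows downward; lengths in m; the calibration is good to about 2 mm. A picture is of the moment at which its call begins. camera_params takes no time and is no camera call.
- job.hand_in(): hands the job in, once; it reports no verdict.
The state is a dict: "t": time; "joints": joint angles; "joint_velocities": joint speeds; "joint_efforts": joint torques, N m; "tool_pos": TCP position; "tcp_rot": TCP orientation; "ft_force": force on the tool from outside, world axes, zero at the start; "moment": the same for the moment, N m; "grip_width": opening from 0.0 (shut) to 1.0 (fully open).
Only numpy, scipy, OpenCV 4.12 (cv2) and the standard library are available. Lean on these libraries where they do the work, as an engineer would, in place of code of your own. Each camera call takes 0.05 s, during which the arm holds its last target.

### The job

On the potting bench, bring the square pot round to the front of the seedling carousel: push the upright pegs on the rim of the wooden disc with the fingertips, gently, until the square pot stands in line with the pointer that sticks out of the base, then leave the carousel at rest. Do not touch or lift any of the three pots, which must stay standing in their places on the disc, and leave the things around the carousel alone.

Things in the scene. Friction and masses are not known exactly. Their poses are not given: they have to be found in the camera images.
- carousel: fixed dark metal base of the carousel: a plate of 210 mm diameter on the table, with a flat pale metal tongue with a pointed end (the pointer), 28 mm wide, that sticks out to 234 mm from the centre, at most 10 mm high, towards the robot, up to 60 degrees off to either side. Origin on the table at the carousel's turning axis; the pointer runs along its -x axis; z up. Over the base turns a plywood disc of 276 mm diameter, 14 mm thick, whose top is 30 mm above the table
- pointer (a point): point on the centre line of the pointer's upper face, 195 mm from the turning axis (39 mm short of its tip), 10 mm above the table; does not turn with the disc
- turntable (a joint): angle through which the wooden disc has turned since the start (0 at the start), counter-clockwise seen from above, rad; it turns freely both ways for several turns, and stays where it is left (bearing friction: about 2 N of push at a peg). The disc's first position and the pots' places on it differ from start to start
- peg (a point): centre of the top of one of the six rim pegs. The pegs are equal upright steel pins of 14 mm diameter, fixed to the disc, 125 mm from the turning axis, every 60 degrees, from the disc's top (30 mm above the table) to 80 mm above the table. The pots stand at angles midway between pegs
- square_pot: loose white square plant pot, 50 mm by 50 mm at the rim, 50 mm tall, with a small seedling and a blank white stick label (to about 90 mm), standing on the disc with its centre 55 mm from the turning axis; origin at the centre of its underside
- round_pot_a: loose white round plant pot with a small seedling, 50 mm across the rim, 44 mm tall (seedling to about 80 mm), standing on the wooden disc with its centre 55 mm from the disc's centre; origin at the centre of its underside
- round_pot_b: loose white round plant pot with a small seedling, 50 mm across the rim, 44 mm tall (seedling to about 80 mm), standing on the wooden disc with its centre 55 mm from the disc's centre; origin at the centre of its underside
- sprayer: loose hand sprayer with a blue head, 68 mm diameter, 196 mm tall, standing to the left of the carousel; origin at the centre of its underside; leave alone
- cups: stack of pale translucent cups, 72 mm diameter, 100 mm tall, standing to the right of the carousel; origin at the centre of its underside; leave alone
- trowel: hand trowel lying to the left, 250 mm long, 55 mm wide, 25 mm high; origin on the table about 120 mm from the handle's end, blade to its +x; leave alone
Mind the look-alikes: they are no part of the job. What is shaped like the square_pot but blue or pink is not meant.

How it is judged:
By the outcome, as a careful person would: the job done as asked, in the order asked, and still so for the second after the job is handed in, with the robot touching nothing.
It also fails if it takes over 64 s, if anything falls off the work surface, if the arm or the gripper's body presses on something with over 40 N, if the wrist force passes 120 N, or if a joint passes its speed limit or range.

## Working session

There is one attempt and no reset: what is moved stays moved. The work goes in short steps, Python scripts to look and compute and a tool call to move; the robot and the scene stay as the last step left them, time stands still between calls to the robot, and variables do not carry over. Pictures are saved under pics/ and viewed, and the job is handed in when it is done.

Besides the shell and the picture viewer there is one more tool, called as name(argument=value, ...) on one line, values as JSON. jog_arm: Moves the arm, as the interface text tells. Its arguments: {"type":"object","properties":{"rows":{"type":"array"},"gripper":{"type":"number"}},"required":["rows"]}

```bash
ls; mkdir -p pics
python3 - <<'E'
from rig import manip, optics, job
import cv2
print(manip.sense())
for n in ("side","top"):
    im=optics.grab_frame(n); cv2.imwrite(f"pics/{n}0.png",im[:,:,::-1]); print(optics.camera_params(n))
E
```

```text
pics
{'t': 0.0, 'joints': array([-7.97688762e+01,  1.24761521e+01,  9.25299163e+01, -1.49853652e-03,
        7.51318010e+01, -6.43043579e+00]), 'joint_velocities': array([-0.04114022, -0.04207383, -0.00412992,  0.09526614,  0.07974136,
       -0.08080901]), 'joint_efforts': array([-2.85083179e-04, -3.96846557e+01, -3.03851688e+01, -1.13104329e-04,
        9.69533605e-03, -5.69694436e-06]), 'tool_pos': array([ 0.179052  , -0.59797703,  0.24396168]), 'tcp_rot': array([-1.79862836e+02, -1.40025959e-02,  1.66619291e+01]), 'ft_force': array([-0.14484884, -0.23384241, -0.83120113]), 'moment': array([ 0.01637106, -0.02206802,  0.0547802 ]), 'grip_width': 1.0027972780180714}
{'intrinsics': array([[423.17073328,   0.        , 315.70252138],
       [  0.        , 423.17073328, 192.50754705],
       [  0.        ,   0.        ,   1.        ]]), 'dist_coeffs': array([-0.10517311,  0.        ,  0.        ,  0.        ,  0.        ]), 'view': array([[-0.75631831, -0.65405442, -0.01397962,  0.39116682],
       [ 0.34568813, -0.41769723,  0.84025516, -0.22507836],
       [-0.55541185,  0.63066778,  0.54201091, -0.8613555 ],
       [ 0.        ,  0.        ,  0.        ,  1.        ]])}
{'intrinsics': array([[389.78949037,   0.        , 321.54839176],
       [  0.        , 389.78949037, 198.91998187],
       [  0.        ,   0.        ,   1.        ]]), 'dist_coeffs': array([-0.02567085,  0.        ,  0.        ,  0.        ,  0.        ]), 'view': array([[-0.00976132, -0.99971008, -0.02201056,  0.03271775],
       [ 0.9966479 , -0.01151471,  0.08099617, -0.48989069],
       [-0.08122613, -0.02114615,  0.99647135, -1.1158696 ],
       [ 0.        ,  0.        ,  0.        ,  1.        ]])}
```

View pics/top0.png

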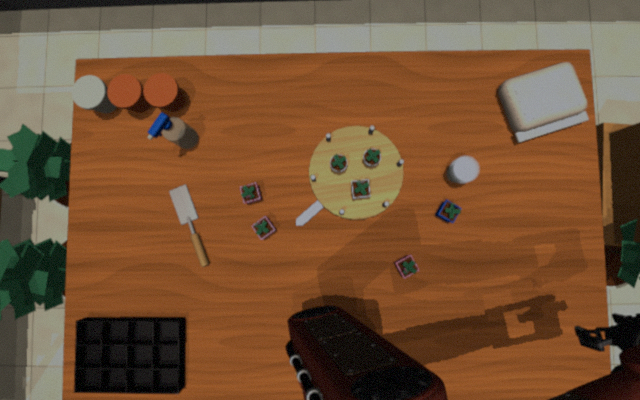

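View pics/side0.png

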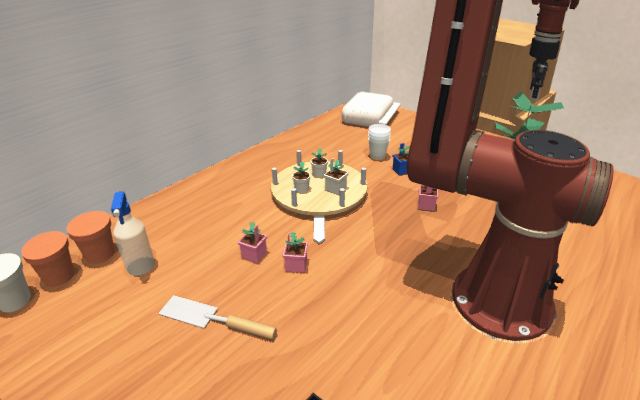

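The top view shows the disc around (356,172), with the pointer tip near (298,222). Pots on the disc are at (361,190), (339,163) and (372,158). The pink look-alikes at (251,192), (263,228), (406,267) and the blue one at (448,211) all stand on the table. I'll confirm the square pot in an enlarged crop and measure it.

```bash
cat > h.py <<'E'
import numpy as np, cv2
from rig import manip, optics, job
def ray(n,px):
    c=optics.camera_params(n);V=c['view']
    p=cv2.undistortPoints(np.array(px,float).reshape(-1,1,2),c['intrinsics'],c['dist_coeffs']).reshape(-1,2)
    d=np.c_[p[:,0],-p[:,1],-np.ones(len(p))]@V[:3,:3]
    return -V[:3,:3].T@V[:3,3],d
def onz(n,px,z):
    o,d=ray(n,px); return o+d*((z-o[2])/d[:,2])[:,None]
def proj(n,P):
    c=optics.camera_params(n);V=c['view'];q=np.atleast_2d(P)@V[:3,:3].T+V[:3,3]
    return cv2.projectPoints(q*[1,-1,-1],np.zeros(3),np.zeros(3),c['intrinsics'],c['dist_coeffs'])[0].reshape(-1,2)
E
python3 - <<'E'
from h import *
t=cv2.imread('pics/top0.png'); s=cv2.imread('pics/side0.png')
a=cv2.resize(t[115:235,285:425],None,fx=5,fy=5,interpolation=cv2.INTER_CUBIC)[:600]
cv2.imwrite('pics/top_crop0.png',a)
cv2.imwrite('pics/side_crop0.png',cv2.resize(s[140:250,260:380],None,fx=5,fy=5,interpolation=cv2.INTER_CUBIC))
hsv=cv2.cvtColor(t,cv2.COLOR_BGR2HSV)
print(hsv[140,350],hsv[200,330],hsv[200,280],hsv[150,320],hsv[214,308],hsv[165,455])
E
```

```text
[ 20 118 156] [ 22 114 156] [ 13 185 145] [ 21 120 155] [112  17 164] [113  19 164]
```

View pics/top_crop0.png

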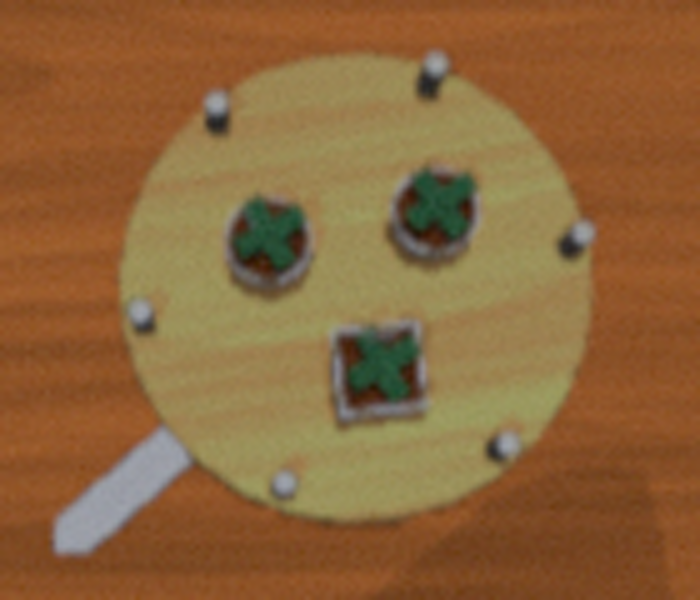

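View pics/side_crop0.png

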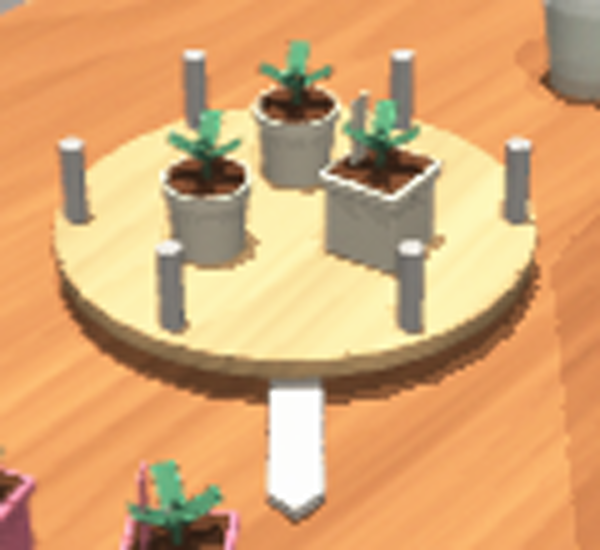

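The crop shows the only white square pot on the disc, centred at crop (379,372), which is top pixel (360.8,189.4). The side view agrees: square rim and stick label. The other two pots on the disc are round. Next I measure the pegs and pointer.

```bash
cat >> h.py <<'E'
from scipy.optimize import least_squares
def fitpegs(px):
    P=onz('top',px,0.080)[:,:2]
    f=lambda v:np.r_[np.hypot(*(P-v[:2]).T)-.125]
    c=least_squares(f,P.mean(0)).x
    a=np.degrees(np.arctan2(*(P-c).T[::-1]))
    return P,c,a,f(c)
E
python3 - <<'E'
from h import *
t=cv2.imread('pics/top0.png');hsv=cv2.cvtColor(t,cv2.COLOR_BGR2HSV)
cr=lambda L:np.array(L,float)/5+[285,115]-0.4
P,c,a,r=fitpegs(cr([(217,100),(435,65),(582,232),(508,445),(285,483),(141,312)]))
print(P.round(4),c,a.round(1),(a%60).round(1),r.round(4))
m=cv2.inRange(hsv,(17,80,110),(30,160,255)); m[:, :300]=0
k=max(cv2.findContours(m,0,2)[0],key=cv2.contourArea)
d=onz('top',cv2.convexHull(k).reshape(-1,2),0.03)[:,:2]; print('disc',cv2.minEnclosingCircle(d.astype(np.float32)))
# pointer
m=cv2.inRange(hsv,(90,0,120),(140,60,255)); n,l,st,ce=cv2.connectedComponentsWithStats(m); 
i=l[214,308]; pp=np.argwhere(l==i)[:,::-1]; g=onz('top',pp,0.010)[:,:2]; print('ptr',len(g),g.mean(0))
u=np.linalg.svd(g-g.mean(0))[2][0]; 
for cc in (c,):
  v=g.mean(0)-cc; print('ptr ang from centre',np.degrees(np.arctan2(v[1],v[0])),'axis',np.degrees(np.arctan2(u[1],u[0])), 'r',np.hypot(*(g-cc).T).max())
pot=onz('top',cr([(334,335),(418,322),(428,408),(343,424)]),0.080)
E
python3 - <<'E'
from h import *
cr=lambda L:np.array(L,float)/5+[285,115]-0.4
c=fitpegs(cr([(217,100),(435,65),(582,232),(508,445),(285,483),(141,312)]))[1]
q=onz('top',cr([(332,330),(419,322),(427,410),(341,420)]),0.080)[:,:2]; print(q,q.mean(0))
v=q.mean(0)-c;print('pot',np.hypot(*v),np.degrees(np.arctan2(v[1],v[0])))
for n,z,px in (('spr',.19,(160,127)),('cups',.1,(464,168)),('pinkA',.05,(251,192)),('pinkB',.05,(263,228)),('blue',.05,(448,211)),('pinkC',.05,(406,267))): print(n,onz('top',[px],z).round(3))
E
```

```text
[[ 0.6658  0.0064]
 [ 0.6839 -0.1158]
 [ 0.5883 -0.1952]
 [ 0.4704 -0.1515]
 [ 0.4508 -0.0286]
 [ 0.5466  0.0499]] [ 0.56759678 -0.07237243] [  38.7  -20.5  -80.4 -140.9  159.5   99.7] [38.7 39.5 39.6 39.1 39.5 39.7] [ 0.0009 -0.0008 -0.0004  0.0003 -0.0003 -0.0009]
disc ((0.5671055316925049, -0.07244295626878738), 0.1379280835390091)
ptr 240 [0.44919956 0.06611807]
ptr ang from centre 130.52753722335547 axis 130.5967714174559 r 0.22874301396967545
[[ 0.53525997 -0.05578587]
 [ 0.53912315 -0.10393452]
 [ 0.49021092 -0.1073754 ]
 [ 0.48522935 -0.05994364]] [ 0.51245585 -0.08175986]
pot 0.055934303980587644 -170.33835099716615
spr [[0.665 0.435 0.19 ]]
cups [[ 0.563 -0.362  0.1  ]]
pinkA [[0.51  0.228 0.05 ]]
pinkB [[0.407 0.194 0.05 ]]
blue [[ 0.45  -0.329  0.05 ]]
pinkC [[ 0.294 -0.207  0.05 ]]
```

```bash
cat >> h.py <<'E'
from scipy.spatial.transform import Rotation as Ro
C=np.array([.5674,-.0724])
def rows(targets):
    s=manip.sense();R0=Ro.from_euler('xyz',s['tcp_rot'],degrees=True);p0=s['tool_pos']
    print('t',round(s['t'],2),p0.round(4),s['tcp_rot'].round(1),s['joints'].round(0),s['ft_force'].round(1))
    for x,y,z,yaw in targets:
        R=Ro.from_euler('xyz',[180,0,yaw],degrees=True)
        print('dp',R0.inv().apply(np.array([x,y,z])-p0).round(4).tolist(),'ang',(R0.inv()*R).as_rotvec().round(3).tolist())
def pol(th,z,R=.124): 
    return (C[0]+R*np.cos(np.radians(th)),C[1]+R*np.sin(np.radians(th)),z,th-90)
E
python3 -c "
from h import *
print(pol(-122,.2)); rows([pol(-122,.2)])"
```

```text
(np.float64(0.5016900112350826), np.float64(-0.17755796392339684), 0.2, -212)
t 0.1 [ 0.1791 -0.598   0.2441] [-179.9   -0.    16.7] [-80.  12.  93.  -0.  75.  -6.] [-0.1  0.1 -1.1]
dp [0.4296, -0.3102, 0.0449] ang [-0.001, -0.003, -2.292]
```

jog_arm(rows=[{"dp": [0.02,-0.015,0],"angular": [0,0,-0.1]},{"dp": [0.045,-0.033,0],"angular": [0,0,-0.22]},{"dp": [0.07,-0.05,0],"angular": [0,0,-0.35]},{"dp": [0.1,-0.072,0],"angular": [0,0,-0.48]},{"dp": [0.13,-0.094,0],"angular": [0,0,-0.62]},{"dp": [0.16,-0.116,0],"angular": [0,0,-0.76]},{"dp": [0.19,-0.137,0],"angular": [0,0,-0.9]},{"dp": [0.215,-0.155,0],"angular": [0,0,-1.0]}], gripper=1)

```text
t: 0.9
tool_pos: [0.3414, -0.3867, 0.2447]
tcp_rot: [-180.0, -0.1, 74.3]
ft_force: [0.1, 0.4, 0.0]
grip_width: 0.004
```

```bash
python3 -c "
from h import *
rows([pol(-122,.2)])"
```

```text
t 0.9 [ 0.3414 -0.3867  0.2447] [-1.80e+02 -1.00e-01  7.43e+01] [-56.  -1. 107.   0.  74. -41.] [0.1 0.4 0. ]
dp [0.2447, 0.0976, 0.0449] ang [0.0, -0.001, -1.287]
```

jog_arm(rows=[{"dp": [0.025,0.01,0],"angular": [0,0,-0.13]},{"dp": [0.055,0.022,0],"angular": [0,0,-0.27]},{"dp": [0.09,0.036,0],"angular": [0,0,-0.41]},{"dp": [0.125,0.05,0],"angular": [0,0,-0.55]},{"dp": [0.16,0.064,0.01],"angular": [0,0,-0.69]},{"dp": [0.19,0.076,0.02],"angular": [0,0,-0.83]},{"dp": [0.215,0.086,0.03],"angular": [0,0,-0.97]},{"dp": [0.235,0.093,0.04],"angular": [0,0,-1.1]}])

```text
t: 1.7
tool_pos: [0.4956, -0.1868, 0.2044]
tcp_rot: [180.0, -0.0, 137.4]
ft_force: [1.2, -0.7, -1.4]
grip_width: -0.005
```

```bash
python3 -c "
from h import *
rows([pol(-122,.15),pol(-122,.062)])
for n in ('top','side'):
  im=optics.grab_frame(n); cv2.imwrite(f'pics/{n}1.png',im[:,:,::-1])"
```

```text
t 1.7 [ 0.4956 -0.1868  0.2044] [180.   -0.  137.4] [-28.   3. 107.   0.  69. -76.] [ 1.2 -0.7 -1.4]
dp [0.0017, 0.0109, 0.0544] ang [0.0, -0.001, -0.186]
dp [0.0017, 0.0109, 0.1424] ang [0.0, -0.001, -0.186]
```

View pics/top1.png

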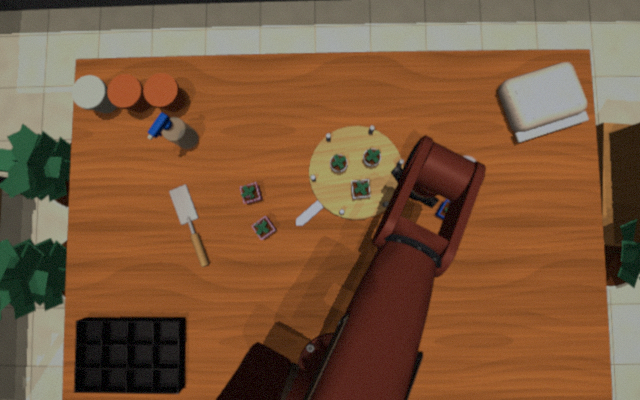

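View pics/side1.png

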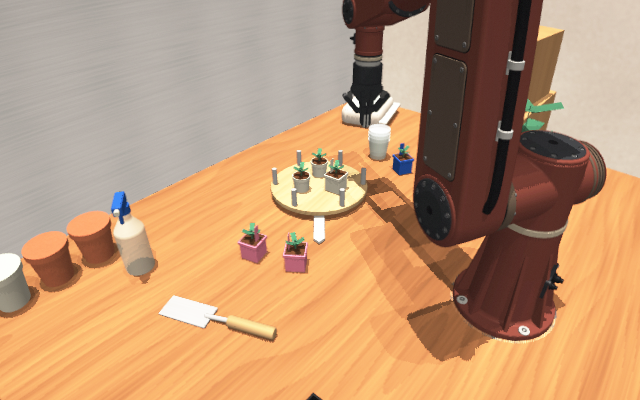

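The arm is above the right of the carousel. The side view shows the finger knuckles spread along the jaw axis, around (350–385,100). I'll put that axis along the tangent so the knuckles stay clear of the seedlings.

```bash
cat >> h.py <<'E'
def pol(th,z=.068,R=.129): 
    return (C[0]+R*np.cos(np.radians(th)),C[1]+R*np.sin(np.radians(th)),z,th-180)
E
python3 -c "
from h import *
print(pol(-118));rows([pol(-118,.2)])"
```

```text
(np.float64(0.5068381684006201), np.float64(-0.1863002394788016), 0.068, -298)
t 1.8 [ 0.4947 -0.1858  0.203 ] [-180.    -0.3  137.2] [-28.   3. 108.   0.  70. -75.] [-0.1 -0.7  0.4]
dp [-0.0093, 0.0079, 0.003] ang [-0.003, -0.004, 1.313]
```

jog_arm(rows=[{"dp": [-0.002,0.001,0],"angular": [0,0,0.1]},{"dp": [-0.004,0.002,0],"angular": [0,0,0.25]},{"dp": [-0.006,0.004,0],"angular": [0,0,0.4]},{"dp": [-0.009,0.008,0],"angular": [0,0,0.54]},{"dp": [-0.009,0.008,0.01],"angular": [0,0,0.68]},{"dp": [-0.009,0.008,0.02],"angular": [0,0,0.82]},{"dp": [-0.009,0.008,0.03],"angular": [0,0,0.96]},{"dp": [-0.009,0.008,0.04],"angular": [0,0,1.1]}])

```text
t: 2.6
tool_pos: [0.5066, -0.1898, 0.1651]
tcp_rot: [-180.0, 0.0, 73.5]
ft_force: [0.6, 0.5, -1.3]
grip_width: 0.002
```

```bash
python3 -c "
from h import *
rows([pol(-118,.14),pol(-118,.068)])"
```

```text
t 2.6 [ 0.5066 -0.1898  0.1651] [-180.     0.    73.5] [-28.   7. 108.  -0.  65. -11.] [ 0.6  0.5 -1.3]
dp [0.0034, -0.0007, 0.0251] ang [-0.0, 0.001, 0.2]
dp [0.0035, -0.0007, 0.0971] ang [-0.0, 0.001, 0.2]
```

jog_arm(rows=[{"dp": [0.0034,-0.0007,0.005],"angular": [0,0,0.1]},{"dp": [0.0034,-0.0007,0.015],"angular": [0,0,0.2]},{"dp": [0.0034,-0.0007,0.03],"angular": [0,0,0.2]},{"dp": [0.0034,-0.0007,0.047],"angular": [0,0,0.2]},{"dp": [0.0034,-0.0007,0.065],"angular": [0,0,0.2]},{"dp": [0.0034,-0.0007,0.082],"angular": [0,0,0.2]},{"dp": [0.0034,-0.0007,0.093],"angular": [0,0,0.2]},{"dp": [0.0034,-0.0007,0.097],"angular": [0,0,0.2]}])

```text
t: 3.4
tool_pos: [0.506, -0.1851, 0.0665]
tcp_rot: [-179.8, 0.0, 62.5]
ft_force: [0.3, -0.2, -0.8]
grip_width: -0.001
```

```bash
python3 -c "
from h import *
rows([pol(-118-i) for i in (1,2,3.5,5,6.5,8,9.2,10)])
for n in ('side','top'):
  im=optics.grab_frame(n); cv2.imwrite(f'pics/{n}2.png',cv2.resize(im[120:260,250:440] if n=='top' else im[80:230,250:440],None,fx=4,fy=4,interpolation=cv2.INTER_CUBIC)[:,:,::-1])"
```

```text
t 3.4 [ 0.506  -0.1851  0.0665] [-179.8    0.    62.5] [-28.  15. 111.  -0.  54.  -0.] [ 0.3 -0.2 -0.8]
dp [-0.0006, -0.001, -0.0015] ang [-0.003, 0.0, 0.026]
dp [-0.0005, -0.0032, -0.0015] ang [-0.003, 0.0, 0.044]
dp [-0.0003, -0.0066, -0.0015] ang [-0.003, 0.0, 0.07]
dp [-0.0, -0.0099, -0.0015] ang [-0.003, 0.0, 0.096]
dp [0.0003, -0.0133, -0.0015] ang [-0.003, 0.0, 0.122]
dp [0.0008, -0.0166, -0.0014] ang [-0.003, 0.0, 0.148]
dp [0.0012, -0.0193, -0.0014] ang [-0.003, 0.0, 0.169]
dp [0.0015, -0.0211, -0.0014] ang [-0.003, 0.0, 0.183]
```

View pics/side2.png

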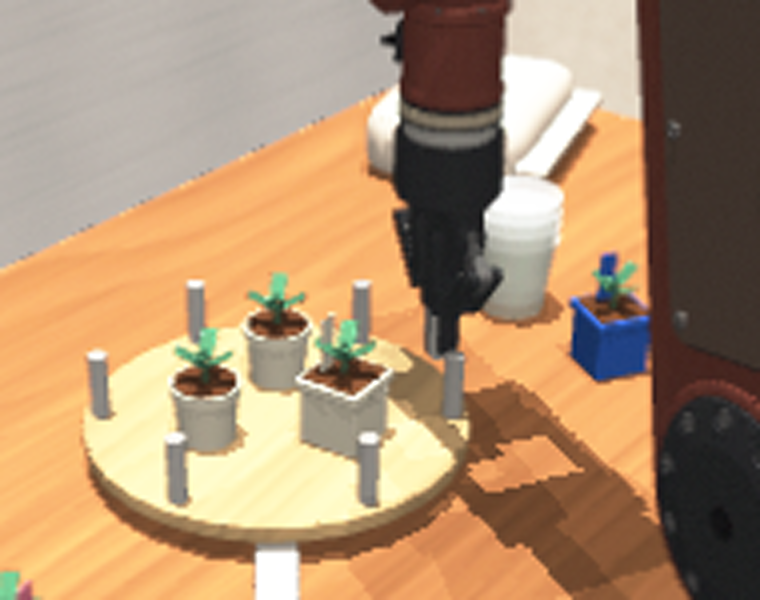

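View pics/top2.png

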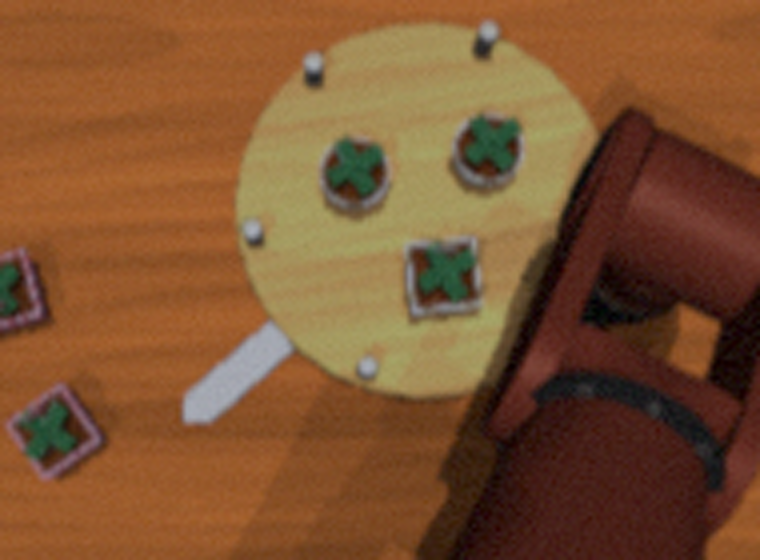

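The fingertips sit beside the peg at side crop (455,385), which is the one at -140.6°, and nothing has been touched. Now a slow push along the arc.

jog_arm(rows=[{"dp": [-0.0006,-0.001,0],"angular": [0,0,0.026]},{"dp": [-0.0005,-0.003,0],"angular": [0,0,0.044]},{"dp": [-0.0003,-0.0065,0],"angular": [0,0,0.07]},{"dp": [0,-0.01,0],"angular": [0,0,0.096]},{"dp": [0.0003,-0.0133,0],"angular": [0,0,0.122]},{"dp": [0.0008,-0.0166,0],"angular": [0,0,0.148]},{"dp": [0.0012,-0.0193,0],"angular": [0,0,0.169]},{"dp": [0.0015,-0.021,0],"angular": [0,0,0.183]}])

```text
t: 4.3
tool_pos: [0.4891, -0.1741, 0.0683]
tcp_rot: [-180.0, 0.0, 51.9]
ft_force: [1.1, -0.5, 0.6]
grip_width: -0.003
```

```bash
python3 -c "
from h import *
rows([pol(-128-i) for i in (.7,1.4,2.1,2.8,3.5,4.2,4.9,5.6)])"
```

```text
t 4.3 [ 0.4891 -0.1741  0.0683] [-180.     0.    51.9] [-27.  13. 113.  -0.  54.  11.] [ 1.1 -0.5  0.6]
dp [-0.0007, -0.0025, 0.0003] ang [-0.0, 0.0, 0.011]
dp [-0.0007, -0.004, 0.0003] ang [-0.0, 0.0, 0.023]
dp [-0.0006, -0.0056, 0.0003] ang [-0.0, 0.0, 0.036]
dp [-0.0006, -0.0072, 0.0003] ang [-0.0, 0.0, 0.048]
dp [-0.0005, -0.0088, 0.0003] ang [-0.0, 0.0, 0.06]
dp [-0.0004, -0.0103, 0.0003] ang [-0.0, 0.0, 0.072]
dp [-0.0002, -0.0119, 0.0003] ang [-0.0, 0.0, 0.084]
dp [-0.0001, -0.0135, 0.0003] ang [-0.0, 0.0, 0.097]
```

jog_arm(rows=[{"dp": [-0.0006,-0.0013,0],"angular": [0,0,0.01]},{"dp": [-0.0006,-0.0029,0],"angular": [0,0,0.02]},{"dp": [-0.0006,-0.0045,0],"angular": [0,0,0.032]},{"dp": [-0.0006,-0.0061,0],"angular": [0,0,0.044]},{"dp": [-0.0005,-0.0077,0],"angular": [0,0,0.056]},{"dp": [-0.0004,-0.0095,0],"angular": [0,0,0.07]},{"dp": [-0.0002,-0.0114,0],"angular": [0,0,0.084]},{"dp": [-0.0001,-0.0135,0],"angular": [0,0,0.097]}])

```text
t: 5.1
tool_pos: [0.479, -0.1663, 0.0684]
tcp_rot: [179.9, -0.0, 46.4]
ft_force: [0.9, -1.1, -1.2]
grip_width: -0.002
```

```bash
python3 -c "
from h import *
s=manip.sense();v=s['tool_pos'][:2]-C;print(np.hypot(*v),np.degrees(np.arctan2(v[1],v[0])))
rows([pol(-133.6-i) for i in (1,2,3,4,5,6,7,8)])
im=optics.grab_frame('side'); cv2.imwrite(f'pics/side3.png',cv2.resize(im[80:230,250:440],None,fx=4,fy=4,interpolation=cv2.INTER_CUBIC)[:,:,::-1])"
```

```text
0.1289230846224327 -133.28126642630673
t 5.1 [ 0.479  -0.1663  0.0684] [179.9  -0.   46.4] [-27.  11. 115.  -0.  53.  17.] [ 0.9 -1.1 -1.2]
dp [-0.0001, -0.003, 0.0004] ang [0.001, -0.0, 0.017]
dp [-0.0, -0.0052, 0.0004] ang [0.001, -0.0, 0.035]
dp [0.0001, -0.0075, 0.0004] ang [0.001, -0.0, 0.052]
dp [0.0002, -0.0097, 0.0004] ang [0.001, -0.0, 0.07]
dp [0.0004, -0.012, 0.0004] ang [0.001, -0.0, 0.087]
dp [0.0006, -0.0142, 0.0004] ang [0.001, -0.0, 0.104]
dp [0.0009, -0.0164, 0.0004] ang [0.001, -0.0, 0.122]
dp [0.0012, -0.0187, 0.0004] ang [0.001, -0.0, 0.139]
```

View pics/side3.png

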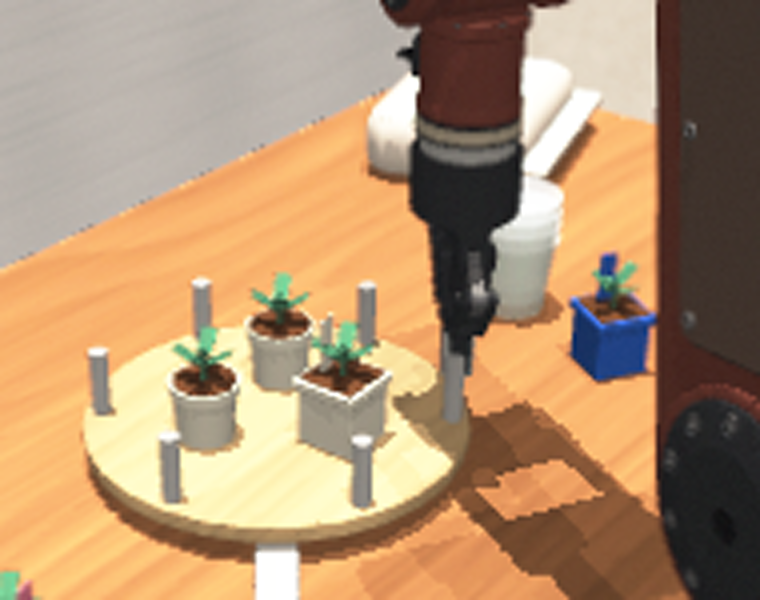

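The disc has begun to turn: the front-right peg moved from (370,470) to (361,470), and the finger is against the pushed peg at (455,385). I'm continuing along the arc, whose rows stay the same in the tool frame.

jog_arm(rows=[{"dp": [0,-0.002,0],"angular": [0,0,0.016]},{"dp": [0.0001,-0.0045,0],"angular": [0,0,0.035]},{"dp": [0.0002,-0.007,0],"angular": [0,0,0.054]},{"dp": [0.0004,-0.0096,0],"angular": [0,0,0.074]},{"dp": [0.0006,-0.0122,0],"angular": [0,0,0.095]},{"dp": [0.0009,-0.0148,0],"angular": [0,0,0.115]},{"dp": [0.0012,-0.0173,0],"angular": [0,0,0.134]},{"dp": [0.0015,-0.0197,0],"angular": [0,0,0.154]}])

```text
t: 5.95
tool_pos: [0.4655, -0.1512, 0.0684]
tcp_rot: [180.0, -0.0, 37.5]
ft_force: [0.5, -1.0, -0.6]
grip_width: 0.005
```

jog_arm(rows=[{"dp": [0,-0.0025,0],"angular": [0,0,0.019]},{"dp": [0.0001,-0.005,0],"angular": [0,0,0.038]},{"dp": [0.0002,-0.0074,0],"angular": [0,0,0.058]},{"dp": [0.0004,-0.0099,0],"angular": [0,0,0.077]},{"dp": [0.0006,-0.0124,0],"angular": [0,0,0.096]},{"dp": [0.0009,-0.0148,0],"angular": [0,0,0.115]},{"dp": [0.0012,-0.0173,0],"angular": [0,0,0.134]},{"dp": [0.0015,-0.0197,0],"angular": [0,0,0.154]}])

```text
t: 6.75
tool_pos: [0.4546, -0.1347, 0.0684]
tcp_rot: [180.0, -0.0, 28.7]
ft_force: [1.4, -1.8, 0.5]
grip_width: 0.0
```

```bash
python3 -c "
from h import *
s=manip.sense();v=s['tool_pos'][:2]-C;print(np.hypot(*v),np.degrees(np.arctan2(v[1],v[0])))
rows([pol(-151.2)])
for n in ('side','top'):
  im=optics.grab_frame(n); cv2.imwrite(f'pics/{n}4.png',cv2.resize(im[120:260,250:440] if n=='top' else im[80:230,250:440],None,fx=4,fy=4,interpolation=cv2.INTER_CUBIC)[:,:,::-1])"
```

```text
0.12884616259952975 -151.06368050735242
t 6.75 [ 0.4546 -0.1347  0.0684] [180.   -0.   28.7] [-25.   8. 119.   0.  53.  36.] [ 1.4 -1.8  0.5]
dp [-0.0002, -0.0003, 0.0004] ang [0.0, -0.0, -0.002]
```

View pics/side4.png

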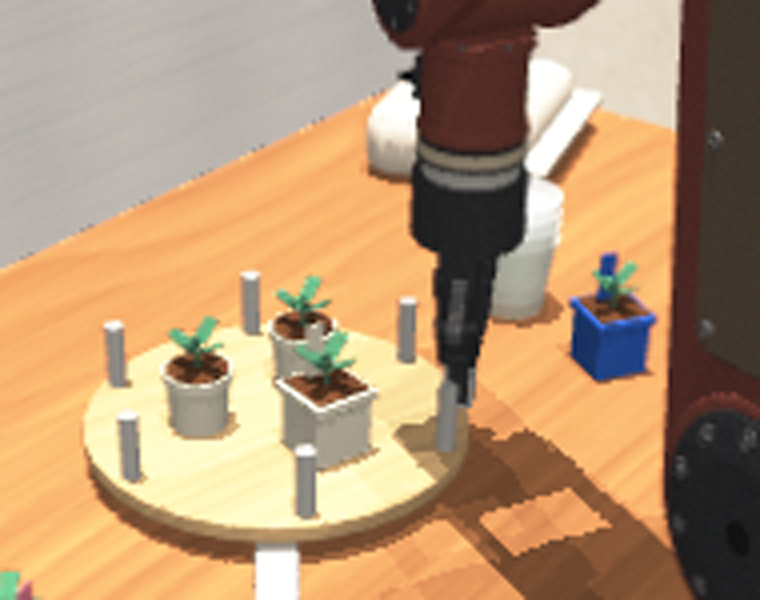

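View pics/top4.png

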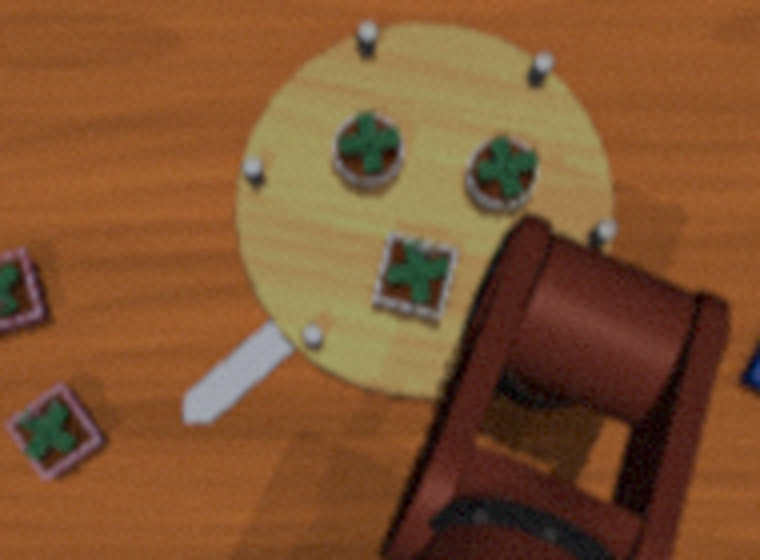

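The disc is turning smoothly and the pots are standing. Visible peg tops in the top crop: (367,33), (542,63), (606,228), (313,332), (255,167).

```bash
python3 -c "
from h import *
px=np.array([(367,33),(542,63),(606,228),(313,332),(255,167)])/4+[250,120]-.4
P,c,a,r=fitpegs(px);print(c,a.round(1),(a%60).round(1))
v=P-C;print((np.degrees(np.arctan2(v[:,1],v[:,0]))%60).round(1))"
```

```text
[ 0.56695519 -0.07316398] [  19.6  -40.2 -100.4  138.3   79. ] [19.6 19.8 19.6 18.3 19. ]
[19.4 19.4 19.5 18.7 19.1]
```

jog_arm(rows=[{"dp": [0,-0.0025,0],"angular": [0,0,0.019]},{"dp": [0.0001,-0.005,0],"angular": [0,0,0.038]},{"dp": [0.0002,-0.0074,0],"angular": [0,0,0.058]},{"dp": [0.0004,-0.0099,0],"angular": [0,0,0.077]},{"dp": [0.0006,-0.0124,0],"angular": [0,0,0.096]},{"dp": [0.0009,-0.0148,0],"angular": [0,0,0.115]},{"dp": [0.0012,-0.0173,0],"angular": [0,0,0.134]},{"dp": [0.0015,-0.0197,0],"angular": [0,0,0.154]}])

```text
t: 7.65
tool_pos: [0.4463, -0.1167, 0.0682]
tcp_rot: [-180.0, 0.0, 19.9]
ft_force: [0.1, -2.3, 0.1]
grip_width: -0.0
```

jog_arm(rows=[{"dp": [0,-0.0025,0],"angular": [0,0,0.019]},{"dp": [0.0001,-0.005,0],"angular": [0,0,0.038]},{"dp": [0.0002,-0.0074,0],"angular": [0,0,0.058]},{"dp": [0.0004,-0.0099,0],"angular": [0,0,0.077]},{"dp": [0.0006,-0.0124,0],"angular": [0,0,0.096]},{"dp": [0.0009,-0.0148,0],"angular": [0,0,0.115]},{"dp": [0.0012,-0.0173,0],"angular": [0,0,0.134]},{"dp": [0.0015,-0.0197,0],"angular": [0,0,0.154]}])

```text
t: 8.45
tool_pos: [0.441, -0.0976, 0.0682]
tcp_rot: [-180.0, 0.0, 11.1]
ft_force: [-0.4, -1.2, 0.1]
grip_width: -0.002
```

```bash
python3 -c "
from h import *
s=manip.sense();v=s['tool_pos'][:2]-C;print(np.hypot(*v),np.degrees(np.arctan2(v[1],v[0])))
rows([pol(-168.8)])
for n in ('side','top'):
  im=optics.grab_frame(n); cv2.imwrite(f'pics/{n}5.png',cv2.resize(im[120:260,250:440] if n=='top' else im[80:230,250:440],None,fx=4,fy=4,interpolation=cv2.INTER_CUBIC)[:,:,::-1])"
```

```text
0.12892323284417798 -168.72230156161476
t 8.45 [ 0.441  -0.0976  0.0682] [-180.     0.    11.1] [-21.   5. 122.  -0.  53.  58.] [-0.4 -1.2  0.1]
dp [-0.0001, -0.0002, 0.0002] ang [-0.0, 0.0, -0.002]
```

View pics/top5.png

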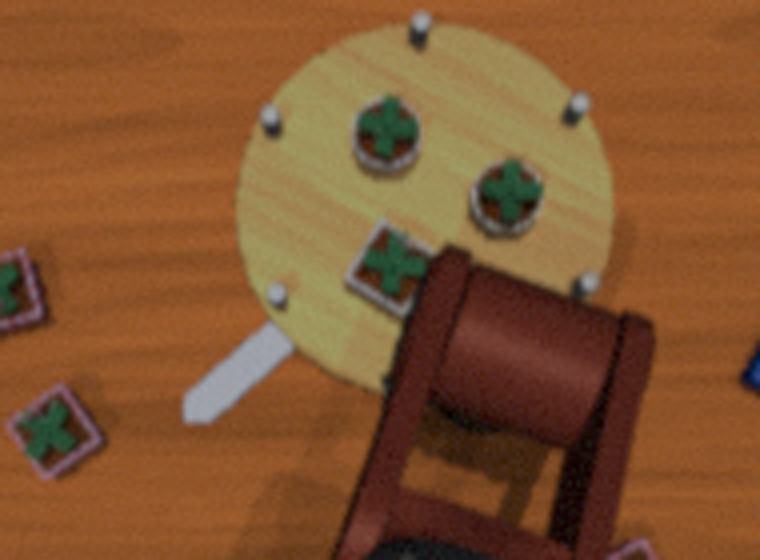

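View pics/side5.png

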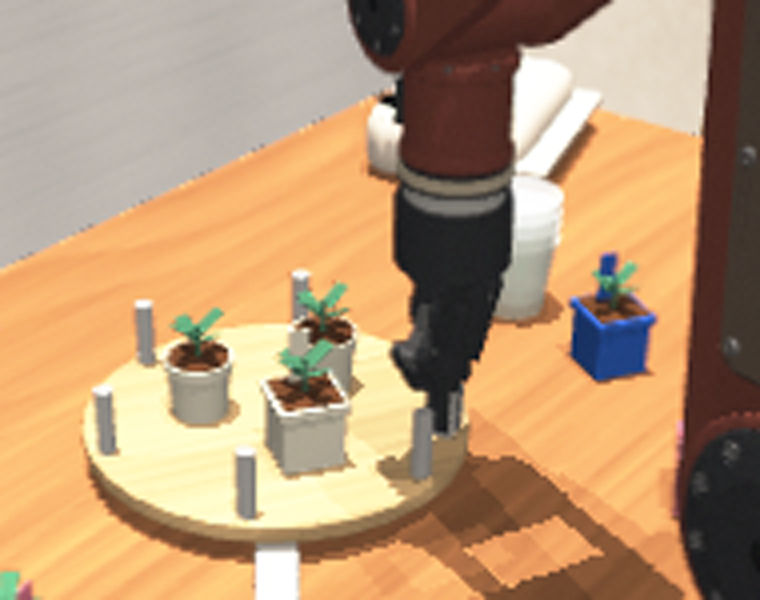

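Peg-to-tool lead measures 9.6°, so the final tool angle is about -189.9°, another 21°. Two more sweeps, then measure.

jog_arm(rows=[{"dp": [0,-0.0025,0],"angular": [0,0,0.019]},{"dp": [0.0001,-0.005,0],"angular": [0,0,0.038]},{"dp": [0.0002,-0.0074,0],"angular": [0,0,0.058]},{"dp": [0.0004,-0.0099,0],"angular": [0,0,0.077]},{"dp": [0.0006,-0.0124,0],"angular": [0,0,0.096]},{"dp": [0.0009,-0.0148,0],"angular": [0,0,0.115]},{"dp": [0.0012,-0.0173,0],"angular": [0,0,0.134]},{"dp": [0.0015,-0.0197,0],"angular": [0,0,0.154]}])

```text
t: 9.35
tool_pos: [0.4386, -0.078, 0.0682]
tcp_rot: [-180.0, 0.0, 2.2]
ft_force: [-0.8, -1.8, 0.9]
grip_width: -0.002
```

jog_arm(rows=[{"dp": [0,-0.0025,0],"angular": [0,0,0.019]},{"dp": [0.0001,-0.005,0],"angular": [0,0,0.038]},{"dp": [0.0002,-0.0074,0],"angular": [0,0,0.058]},{"dp": [0.0004,-0.0096,0],"angular": [0,0,0.075]},{"dp": [0.0006,-0.0116,0],"angular": [0,0,0.09]},{"dp": [0.0007,-0.0132,0],"angular": [0,0,0.103]},{"dp": [0.0008,-0.0144,0],"angular": [0,0,0.112]},{"dp": [0.0009,-0.0152,0],"angular": [0,0,0.118]}])

```text
t: 10.15
tool_pos: [0.439, -0.0629, 0.0682]
tcp_rot: [-180.0, 0.0, -4.5]
ft_force: [-0.8, -2.3, 0.5]
grip_width: 0.001
```

```bash
python3 -c "
from h import *
s=manip.sense();v=s['tool_pos'][:2]-C;print(np.hypot(*v),np.degrees(np.arctan2(v[1],v[0]))-360)
for n in ('side','top'):
  im=optics.grab_frame(n); cv2.imwrite(f'pics/{n}6.png',cv2.resize(im[120:260,250:440] if n=='top' else im[80:230,250:440],None,fx=4,fy=4,interpolation=cv2.INTER_CUBIC)[:,:,::-1])"
```

```text
0.1287820803175586 -184.24047809440015
```

View pics/top6.png

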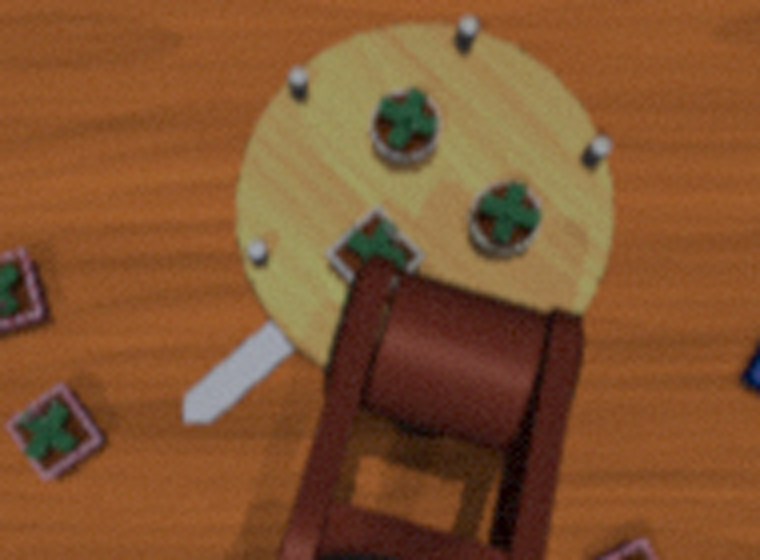

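View pics/side6.png

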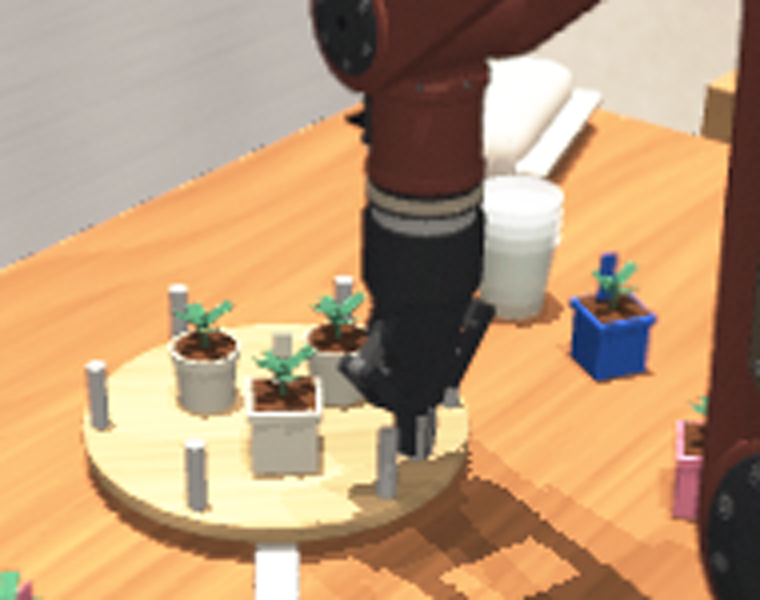

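Pegs in the top crop: (299,76), (468,27), (600,146), (258,250). The pots are standing, and the square pot is close to lining up.

```bash
python3 -c "
from h import *
px=np.array([(299,76),(468,27),(600,146),(258,250)])/4+[250,120]-.4
P,c,a,r=fitpegs(px);print(c,a.round(1))
v=P-C;a=(np.degrees(np.arctan2(v[:,1],v[:,0]))%60);print(a.round(1),a.mean()-60-40.5+60, a.mean())
# expected px if aligned
for z in (.08,):
  Q=[[C[0]+.125*np.cos(np.radians(t)),C[1]+.125*np.sin(np.radians(t)),z] for t in (100.5,40.5,-19.5,160.5)]
  print(((proj('top',Q)-[250,120]+.4)*4).round(0))
rows([pol(-184.3-i) for i in (1,2,3,4,4.6,5.1,5.4,5.6)])"
```

```text
[ 0.56657581 -0.07264705] [ 45.5 -13.6 -73.4 106. ]
[45.7 46.2 46.2 46.4] 5.633762181539382 46.13376218153938
[[252. 233.]
 [310.  65.]
 [486.  30.]
 [371. 368.]]
t 10.25 [ 0.4392 -0.0628  0.0683] [-180.    -0.    -4.4] [-17.   4. 123.   0.  52.  77.] [ 0.  -1.3 -0.3]
dp [-0.0004, -0.0023, 0.0003] ang [-0.0, -0.0, 0.015]
dp [-0.0004, -0.0046, 0.0003] ang [-0.0, -0.0, 0.032]
dp [-0.0003, -0.0068, 0.0003] ang [-0.0, -0.0, 0.05]
dp [-0.0001, -0.0091, 0.0003] ang [-0.0, -0.0, 0.067]
dp [-0.0, -0.0104, 0.0003] ang [-0.0, -0.0, 0.078]
dp [0.0001, -0.0116, 0.0003] ang [-0.0, -0.0, 0.087]
dp [0.0001, -0.0122, 0.0003] ang [-0.0, -0.0, 0.092]
dp [0.0002, -0.0127, 0.0003] ang [-0.0, -0.0, 0.095]
```

Both estimates agree on 5.6° still to go.

jog_arm(rows=[{"dp": [0,-0.001,0],"angular": [0,0,0.008]},{"dp": [0,-0.0028,0],"angular": [0,0,0.022]},{"dp": [0.0001,-0.005,0],"angular": [0,0,0.039]},{"dp": [0.0002,-0.0072,0],"angular": [0,0,0.056]},{"dp": [0.0003,-0.0092,0],"angular": [0,0,0.071]},{"dp": [0.0004,-0.0108,0],"angular": [0,0,0.084]},{"dp": [0.0005,-0.012,0],"angular": [0,0,0.093]},{"dp": [0.0006,-0.0126,0],"angular": [0,0,0.098]}])

```text
t: 11.05
tool_pos: [0.4407, -0.0504, 0.0683]
tcp_rot: [-180.0, -0.0, -10.1]
ft_force: [-0.6, -1.7, -1.1]
grip_width: 0.002
```

jog_arm(rows=[{"dp": [0,0,0],"angular": [0,0,0]},{"dp": [0,0,0],"angular": [0,0,0]},{"dp": [0,0.002,0],"angular": [0,0,0]},{"dp": [0,0.006,0],"angular": [0,0,0]},{"dp": [0,0.011,0],"angular": [0,0,0]},{"dp": [0,0.016,0],"angular": [0,0,0]},{"dp": [0,0.019,0],"angular": [0,0,0]},{"dp": [0,0.02,0],"angular": [0,0,0]}])

```text
t: 11.85
tool_pos: [0.4372, -0.0707, 0.0683]
tcp_rot: [-180.0, -0.0, -10.1]
ft_force: [-0.4, 0.5, 0.2]
grip_width: 0.005
```

```bash
python3 -c "
from h import *
print(manip.sense()['tool_pos'])
for n in ('side','top'):
  im=optics.grab_frame(n); cv2.imwrite(f'pics/{n}7.png',cv2.resize(im[120:260,250:440] if n=='top' else im[80:230,250:440],None,fx=4,fy=4,interpolation=cv2.INTER_CUBIC)[:,:,::-1])"
```

```text
[ 0.4371553  -0.07069744  0.06833856]
```

View pics/top7.png

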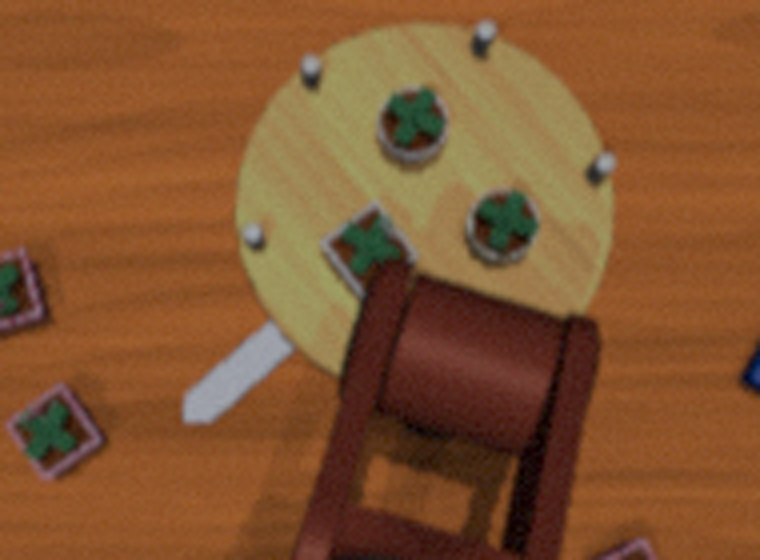

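View pics/side7.png

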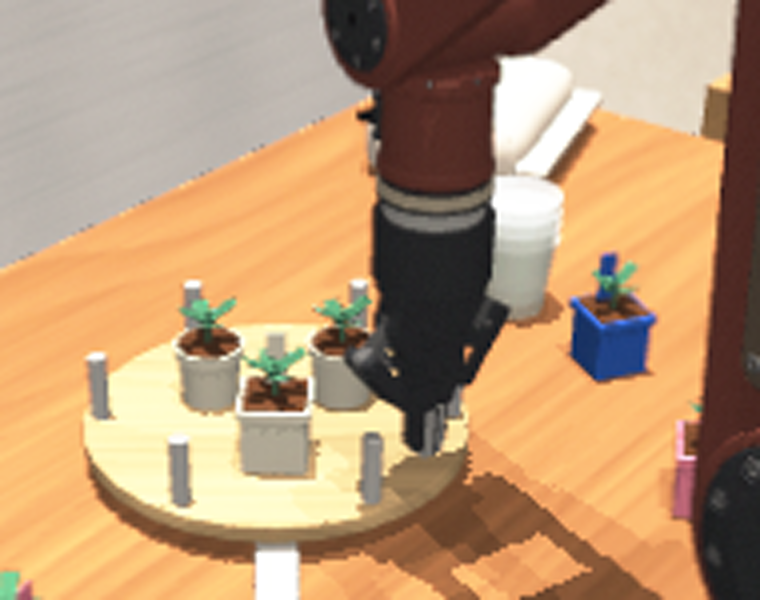

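Pegs are at crop (311,67), (485,32), (604,164), (254,234), against (310,65), (486,30), (252,233) predicted for alignment. The fingers are clear of the peg. Retreating upward and to the right for an unobstructed check.

jog_arm(rows=[{"dp": [0,0,-0.005],"angular": [0,0,0]},{"dp": [0,0,-0.02],"angular": [0,0,0]},{"dp": [0,0,-0.045],"angular": [0,0,0]},{"dp": [0,0,-0.075],"angular": [0,0,0]},{"dp": [0,0,-0.11],"angular": [0,0,0]},{"dp": [0,0,-0.14],"angular": [0,0,0]},{"dp": [0,0,-0.16],"angular": [0,0,0]},{"dp": [0,0,-0.17],"angular": [0,0,0]}])

```text
t: 12.75
tool_pos: [0.4384, -0.0704, 0.2412]
tcp_rot: [180.0, -0.3, -10.0]
ft_force: [0.4, -1.0, -1.0]
grip_width: 0.002
```

jog_arm(rows=[{"dp": [0,0.01,0],"angular": [0,0,0]},{"dp": [0,0.035,0],"angular": [0,0,0]},{"dp": [0,0.07,0],"angular": [0,0,0]},{"dp": [0,0.11,0],"angular": [0,0,0]},{"dp": [0,0.15,0],"angular": [0,0,0]},{"dp": [0,0.19,0],"angular": [0,0,0]},{"dp": [0,0.22,0],"angular": [0,0,0]},{"dp": [0,0.24,0],"angular": [0,0,0]}])

```text
t: 13.55
tool_pos: [0.3934, -0.3084, 0.2361]
tcp_rot: [-179.9, 0.2, -10.2]
ft_force: [-0.2, -0.2, -0.5]
grip_width: -0.0
```

jog_arm(rows=[{"dp": [0,0,0],"angular": [0,0,0]},{"dp": [0,0,0],"angular": [0,0,0]}])

```text
t: 13.75
tool_pos: [0.3943, -0.3061, 0.2365]
tcp_rot: [-179.9, 0.2, -10.1]
ft_force: [-0.2, -0.2, -0.8]
grip_width: -0.002
```

```bash
python3 -c "
from h import *
for n in ('side','top'):
  im=optics.grab_frame(n); cv2.imwrite(f'pics/{n}8.png',cv2.resize(im[115:235,285:425] if n=='top' else im[80:230,250:440],None,fx=5 if n=='top' else 4,fy=5 if n=='top' else 4,interpolation=cv2.INTER_CUBIC)[:,:,::-1])"
```

```text
(no output)
```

View pics/top8.png

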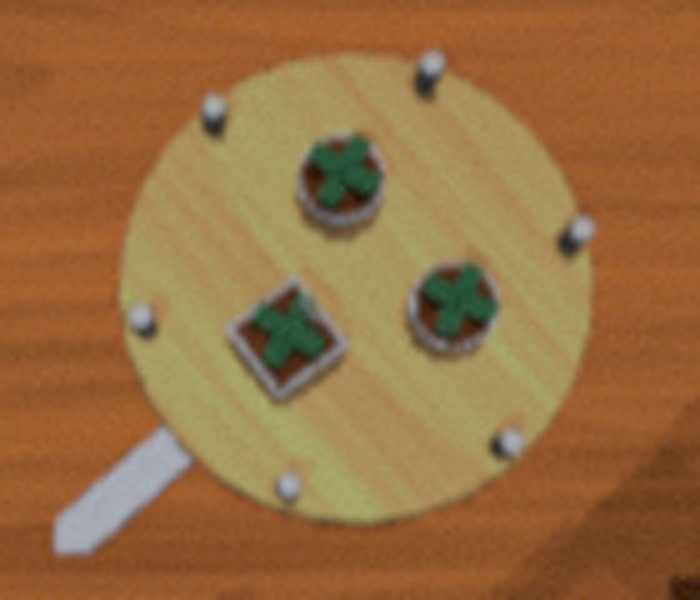

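View pics/side8.png

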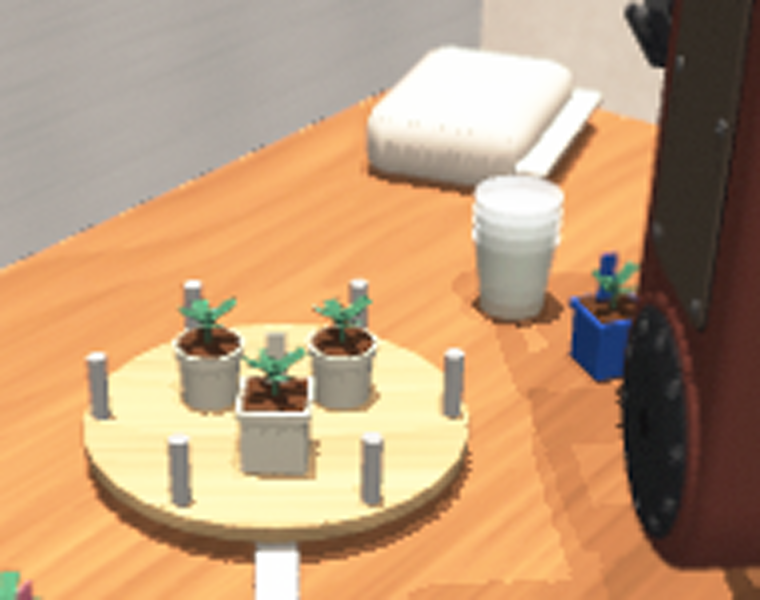

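Clear view. Peg tops in the top crop: (214,103), (432,64), (582,230), (510,440), (288,484), (143,317). The square pot's rim corners are (229,330), (297,279), (348,346), (280,400).

```bash
python3 -c "
from h import *
cr=lambda L:np.array(L,float)/5+[285,115]-0.4
P,c,a,r=fitpegs(cr([(214,103),(432,64),(582,230),(510,440),(288,484),(143,317)]))
print(c,(a%60).round(1),(a%60).mean())
q=onz('top',cr([(229,330),(297,279),(348,346),(280,400)]),0.080)[:,:2].mean(0)
v=q-C;print(np.hypot(*v),np.degrees(np.arctan2(v[1],v[0])))
hsv=cv2.cvtColor(optics.grab_frame('top'),cv2.COLOR_RGB2HSV)
m=cv2.inRange(hsv,(90,0,120),(140,60,255));l=cv2.connectedComponents(m)[1]
g=onz('top',np.argwhere(l==l[214,308])[:,::-1],.01)[:,:2];w=g.mean(0)-C;print('ptr',np.degrees(np.arctan2(w[1],w[0])),w+C, manip.sense()['t'])"
```

```text
[ 0.56794461 -0.07238253] [39.9 40.3 39.9 40.2 40.3 41.2] 40.324467073627
0.05481922323753473 131.98797954624337
ptr 130.47112555066676 [0.44916728 0.06617408] 13.9
```

```bash
python3 -c "
from rig import job
print(job.hand_in())"
```

```text
the job is handed in; nothing more can be done
None
```

The square pot now stands in line with the pointer. I turned the disc about 59° clockwise by slowly pushing one rim peg with the closed fingertips. Then I backed off the peg, lifted the arm clear to the right and handed in at about 14 s.

**Alignment:** In the last pictures the pegs put the square pot's place at 130.3° and the pointer lies at 130.5°. The pot's rim corners, picked by eye and less exact, gave 132.0°, which is 1.5° off the pointer. I judged that to be measuring error and did not correct for it.

**Surroundings:** All three pots are standing on the disc. The pot and peg positions barely changed between the picture after release and the last one, so the disc is at rest. The cups and the blue look-alike looked undisturbed in the final picture. The sprayer and trowel were outside that crop, and the arm's path never went near them. The force readings during the push stayed under about 3 N.

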